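# Lay the fire in the jiko in pocket order and shut its air door

## Robot

A 6-joint arm with a two-finger parallel gripper is mounted at the origin on the work surface. World frame = base frame: x ahead of the robot, y to its left, z up, the work surface at z = 0. Lengths are in m, angles in rad, forces in N, time in s.
With the tool pointing down it reaches from about 0.325 to 0.85 m from the base axis. Payload 4.4 kg.
Tool frame: the origin (TCP) lies midway between the tips of the shut fingers; the grasp point (between the pads) lies 19 mm behind it; z points along the fingers, y is the line along which they close (so a half turn about z gives the same grasp; the last joint's range is limited). The gripper opens to 94 mm and grips with 3 to 60 N. Pads are 16 mm wide; open, the fingers measure 119 mm over their backs; the gripper's body (75 mm by 177 mm) begins 78 mm behind the grasp point.
Start: joints at [1.151, 0.207, 1.542, -0, 1.393, -0.15], TCP at [0.153, 0.554, 0.205] pointing down, gripper open.
Joint ranges: [-2.73, 2.73], [-0.86, 2.22], [0.23, 2.46], [-1.11, 4.25], [0.08, 2.63], [-2.82, 2.82]. Speed limits (rad/s): [2.79, 2.79, 3.14, 3.14, 3.14, 3.14].

## Interface

Orientations are given as a rotation vector (axis times angle).
In Python, from cell import bot, monitor, get_image, camera_params, hand_in gives the robot as it stands (bot), with the cameras as plain functions, the readings (monitor) and the job as plain functions.
- The arm moves only by the tool step_hand, called by a JSON object that holds its "fn" and its "kwargs", one argument or row to a line. Schema: {"type":"object","properties":{"moves":{"type":"array","items":{"type":"number"},"minItems":6,"maxItems":60},"finger_gap":{"type":"number"},"squeeze":{"type":"number"},"only":{"type":"string"},"quiet":{"type":"boolean"},"lines":{"type":"string"}},"required":["moves"],"additionalProperties":false}. moves is one flat list of numbers that holds 1 to 10 rows one after another, with no inner brackets; each row has 6 numbers: dx, dy, dz in shares of the most that a row can go, 1 being 62.5 mm, then a rotation vector rx, ry, rz in fractions of the full range, 1 being 4 rad; each row shifts and turns the commanded pose from where the row before left it, along the tool's axes as they then stand; what a row does not reach is not made up. A row lasts 1/8 s, in which the tool goes at most 0.0625 m and 0.188 rad, less where a joint would pass 70% of its speed; a pose out of reach is approached as far as the arm can. finger_gap is the finger opening in m, set as the call begins (left out keeps the last). The fingers move at their own pace and stop on an object; squeeze is the grip in N (left out, the last holds). Time passes only in rows, so rows that do not move let the fingers close. The tool returns the time, the measured TCP pose, the force, the opening and the grip force at its end. only (a regular expression) keeps the lines of the reply that match it, lines (a string "A,B") keeps lines A to B, and quiet returns only ok. No shift or turn number may pass 1 either way. Input that does not fit is refused with a message, and nothing moves.
- monitor.get_obs(): the state, without advancing time (a new reading comes with each control period).
- get_image(name): name is "scene" or "top" or "wrist"; returns (picture, depth): 384x512x3 uint8, red, green, blue; 384x512 float32, m along the optical axis (not along the pixel's ray), 0 where there is no reading.
- camera_params(name): a dict with "fx", "fy", "cx", "cy" (pixels), "D" ([k1, k2, p1, p2, k3] as OpenCV has them; the pictures are not rectified), "camera_from_world" (4x4, takes a point from world to camera coordinates). Camera axes: x right, y down, z forward; pixel columns grow to the right and rows downward; lengths in m; the calibration is good to about 2 mm. A picture is of the moment at which its call begins: read the wrist's pose just before it. camera_params takes no time and is no camera call; for the wrist camera it gives the pose at the moment of the call.
- hand_in(): hands the job in; it is judged then, once.
The state is a dict: "time_s": time; "joint_positions": joint angles; "qvel": joint speeds; "effort": joint torques, N m; "tool_pos": TCP position; "tool_rot": TCP orientation; "wrist_force": force on the tool from outside, world axes, zero at the start; "ft_torque": the same for the moment, N m; "opening": finger opening in m; "grip_force": force on a finger pad.
Only numpy, scipy, OpenCV 4.12 (cv2) and the standard library are available. Lean on these libraries where they do the work, as an engineer would, in place of code of your own. Each camera call takes 0.05 s, during which the arm holds its last target. There are 200 camera calls.

## Task

Lay tonight's fire in the jiko, one briquette at a time: stand the tan starter briquette in the pocket marked with one dot, then a black briquette in the two-dot pocket, then the other black one in the three-dot pocket, setting each down upright on the pocket's floor and letting go of it there, never dropping it in. When all three are in, swing the jiko's air door fully shut so the fire stays laid. Leave the saucepan, colander and bowl where they are.

Things in the scene. Friction and masses are not known exactly. Their poses are not given: they have to be found in the camera images.
- jiko: the squat green charcoal stove, fixed; hourglass of 330 mm diameter at its rim and 165 mm high, clay-lined; origin on the floor at its centre, z up. Its fire bowl (inside diameter about 300 mm, floor 121 mm above the origin) holds the three pockets. An air box sticks out of its side towards its own -y, 150 mm wide, 119 mm high, reaching 188 mm from the centre; the air door hangs on its face
- pocket1: square open steel pocket marked by ONE black dot (14 mm) on a yellow tab; fixed in the fire bowl. Outside 74 x 74 mm, 42 mm high, walls and floor 3 mm (inside 68 x 68). Origin: centre of its underside, 122 mm above the work surface. The tab (26 x 70 mm) is level with the rim, on its -x side. Which of three spots it has varies; the spots are 110 mm or more apart
- pocket2: the same kind of pocket, marked by TWO black dots on its yellow tab; sizes and origin as pocket1
- pocket3: the same kind of pocket, marked by THREE black dots on its yellow tab; sizes and origin as pocket1
- starter: tan pressed-sawdust starter briquette: solid upright cylinder, 48 mm diameter, 100 mm tall, about 0.18 kg, loose, standing on the blue tray; origin at the centre of its underside, z along its length
- black_a: black charcoal briquette, same shape, size and origin as the starter, standing on the tray
- black_b: the other black charcoal briquette, same shape, size and origin; the two black ones are interchangeable
- tray: shallow blue enamel tray, 210 (its x) x 215 (its y) mm, lip 14 mm high, floor 4 mm thick, fixed; origin at the centre of its underside. The three briquettes stand on it, at least 100 mm apart centre to centre
- air_door (a joint): the jiko's dark steel air door, 120 mm wide, 100 mm high, 6 mm thick, its lower edge 20 mm above the floor; on a vertical hinge. Value in rad: 0 = fully shut against the air box, growing as it swings open (turning clockwise seen from above; to shut it, turn it counter-clockwise), at most 1.6. It starts part open, has light friction (about 0.03 N m), no spring, no latch
- air_door_hinge (a point): a point on the air door's hinge axis, at mid height of the door (70 mm above the floor); the axis is vertical
- air_door_handle (a point): the middle of the door's handle, an upright round steel bar 11 mm thick and 60 mm long (from 40 to 100 mm above the floor), standing 35 mm off the door's outer face, about 90 mm from the hinge pin line along the door; it moves with the door
- saucepan: stainless steel saucepan, 176 mm diameter, 90 mm high, with one black handle 155 mm long along its +y; bystander; origin at the centre of its underside
- colander: orange plastic colander, 226 mm diameter, 80 mm high; bystander; origin at the centre of its underside
- bowl: blue ceramic bowl, 150 mm diameter, 65 mm high; bystander; origin at the centre of its underside

How it is judged:
By the outcome, as a careful person would: the job done as asked, in the order asked, and still so for the second after the job is handed in, with the robot touching nothing.
It also fails if it takes over 72 s, if anything falls off the work surface, if the arm or the gripper's body presses on something with over 40 N, if the wrist force passes 120 N, or if a joint passes its speed limit or range.

## Working session

There is one attempt and no reset: what is moved stays moved. The work goes in short steps, Python scripts to look and compute and a tool call to move; the robot and the scene stay as the last step left them, time stands still between calls to the robot, and variables do not carry over. Pictures are saved under pics/ and viewed, at most 10 in all, crops included, and the job is handed in when it is done.

```bash
ls; mkdir -p pics; python3 - <<'E'
from cell import bot, monitor, get_image, camera_params, hand_in
import cv2,numpy as np
for n in ("top","scene"):
    im,d=get_image(n); cv2.imwrite(f"pics/{n}0.png",cv2.cvtColor(im,cv2.COLOR_RGB2BGR)); np.save(f"pics/{n}0.npy",d)
    p=camera_params(n); print(n,p)
o=monitor.get_obs();print(o)
E
```

```text
cell.py
pics
top {'fx': 362.8483235176334, 'fy': 362.8483235176334, 'cx': 250.92623472634062, 'cy': 191.6302248494054, 'D': array([0.00095385, 0.        , 0.        , 0.        , 0.        ]), 'camera_from_world': array([[ 0.00371182, -0.99998355, -0.00437226,  0.05444265],
       [-0.99054082, -0.00307696, -0.13718387,  0.55803026],
       [ 0.13716816,  0.0048401 , -0.99053595,  1.16389938],
       [ 0.        ,  0.        ,  0.        ,  1.        ]])}
scene {'fx': 389.04611279194864, 'fy': 389.04611279194864, 'cx': 255.09962604917354, 'cy': 195.2197347006915, 'D': array([0.02449485, 0.        , 0.        , 0.        , 0.        ]), 'camera_from_world': array([[-0.85900633,  0.51192732,  0.00620846,  0.44468313],
       [ 0.30589196,  0.52293079, -0.79559631, -0.11573504],
       [-0.41053408, -0.68152315, -0.60579532,  1.42614683],
       [ 0.        ,  0.        ,  0.        ,  1.        ]])}
{'time_s': 0.1, 'joint_positions': array([ 1.15148762e+00,  2.07343509e-01,  1.54278328e+00, -6.12508911e-05,
        1.39353364e+00, -1.50494491e-01]), 'qvel': array([ 0.00167867, -0.00417694, -0.00206124, -0.0016637 ,  0.00048995,
        0.00048945]), 'effort': array([-4.52148997e-04, -3.71865463e+01, -2.82291770e+01,  6.99751801e-02,
        3.11165862e-02, -4.99043836e-05]), 'tool_pos': array([0.15243927, 0.55366447, 0.20441518]), 'tool_rot': array([-0.42089494, -3.11274061,  0.00314322]), 'wrist_force': array([-0.23554553,  0.46742493, -0.75141655]), 'ft_torque': array([-0.00597116,  0.02389988, -0.02107639]), 'grip_force': 0.0, 'opening': 0.0940756493336194}
```

View pics/top0.png

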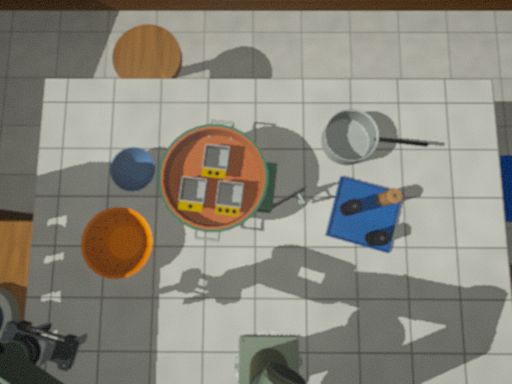

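View pics/scene0.png

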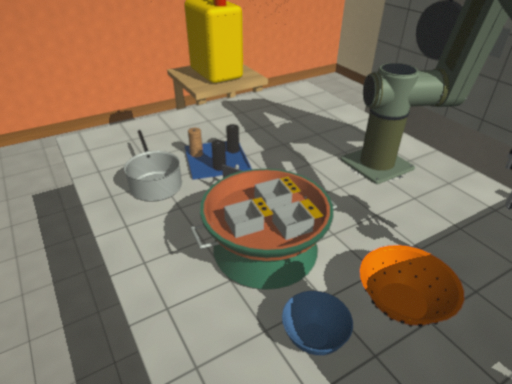

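The top view shows the jiko at about (215,178), its door open near (290,197), and the tray at (365,213) with the starter's top near (393,196). The scene view shows the dots. Next I'll enlarge crops of both.

```bash
python3 - <<'E'
import cv2
a=cv2.imread("pics/top0.png")
b=cv2.resize(a[110:260,155:415],(780,450),interpolation=cv2.INTER_CUBIC)
cv2.imwrite("pics/c1.png",b)
a=cv2.imread("pics/scene0.png")
cv2.imwrite("pics/c2.png",cv2.resize(a[110:290,120:345],(790,632))[:600])
E
```

```text
(no output)
```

View pics/c1.png

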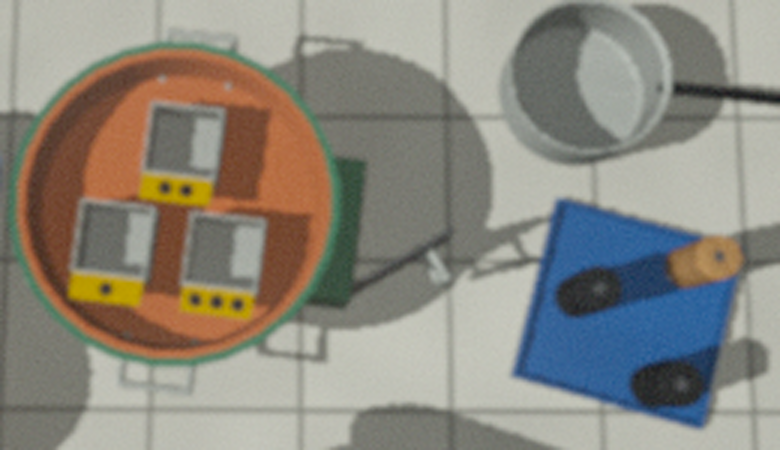

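View pics/c2.png

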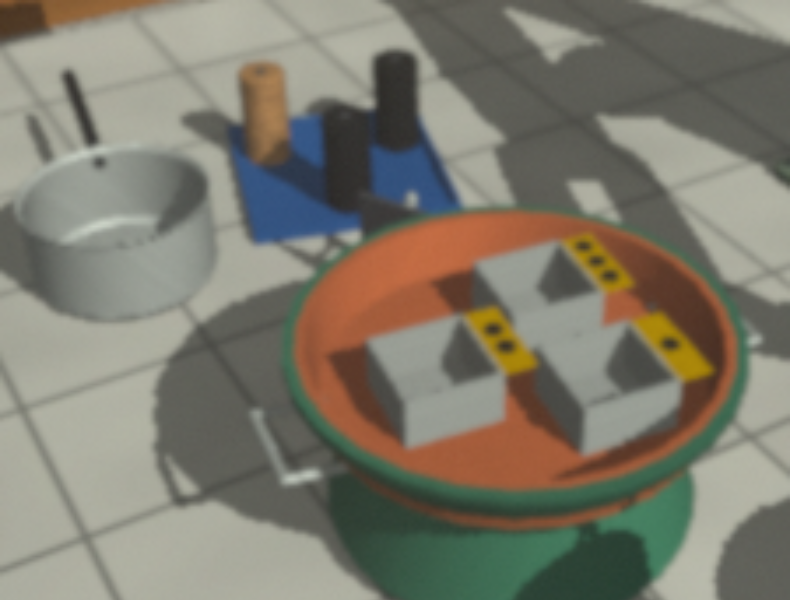

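The crops show the two-dot pocket at the far side, around (183,148) in the crop, one-dot at the lower left (113,245), and three-dot at the lower right (224,258). The starter's top is at (719,257), the black tops at (598,289) and (680,384), and the door runs from the hinge at (350,293) to its free edge at (450,235), with the handle at (437,268).

```bash
cat > h.py <<'E'
from cell import bot, monitor, get_image, camera_params, hand_in
import cv2,numpy as np
def ray(n,u,v):
    p=camera_params(n);K=np.array([[p['fx'],0,p['cx']],[0,p['fy'],p['cy']],[0,0,1]])
    q=cv2.undistortPoints(np.array([[[u,v]]],float),K,p['D'])[0,0]
    T=p['camera_from_world'];R=T[:3,:3];c=-R.T@T[:3,3];return c,R.T@np.array([*q,1])
def onz(n,u,v,z):
    c,d=ray(n,u,v);return c+d*(z-c[2])/d[2]
def tri(a,b):
    (c1,d1),(c2,d2)=a,b
    s=np.linalg.lstsq(np.c_[d1,-d2],c2-c1,rcond=None)[0]
    x,y=c1+s[0]*d1,c2+s[1]*d2;return (x+y)/2,np.linalg.norm(x-y)
def cloud(n,d):
    p=camera_params(n);K=np.array([[p['fx'],0,p['cx']],[0,p['fy'],p['cy']],[0,0,1]])
    v,u=np.mgrid[:384,:512];q=cv2.undistortPoints(np.stack([u,v],-1).reshape(-1,1,2).astype(float),K,p['D'])[:,0]
    P=np.c_[q,np.ones(len(q))]*d.reshape(-1,1);T=p['camera_from_world']
    return ((P-T[:3,3])@T[:3,:3]).reshape(384,512,3)
E
python3 - <<'E'
from h import *
np.set_printoptions(precision=4,suppress=True)
t=lambda x,y:("top",155+x/3-.33,110+y/3-.33)
s=lambda x,y:("scene",120+x/3.511-.36,110+y/3.511-.36)
for k,a,b in [("st",(719,257),(262,72)),("A",(598,289),(347,116)),("B",(680,384),(395,60)),("t1",(105,289),(672,345)),("t2",(176,190),(502,340)),("t3",(217,302),(596,262))]:
    print(k,*tri(ray(*t(*a)),ray(*s(*b))))
C=cloud("top",np.load("pics/top0.npy"))
for k,a in [("st",(719,257)),("A",(598,289)),("B",(680,384)),("t1",(105,289)),("t2",(176,190)),("t3",(217,302))]:
    _,u,v=t(*a); print(k,C[round(v),round(u)])
# briquette tops from cloud
m=(C[...,2]>.085)&(C[...,2]<.125)&(C[...,1]<-.25)&(C[...,0]<.5)&(C[...,0]>.2)
n,l,st,ce=cv2.connectedComponentsWithStats(m.astype(np.uint8))
for i in range(1,n):
    P=C[l==i]
    if len(P)>15: 
        P=P[P[:,2]>np.median(P[:,2])-.006];print(len(P),P.mean(0),P.min(0),P.max(0))
for k,c in {"P1":[(78,201),(157,203),(147,278),(70,276)],"P2":[(149,104),(224,108),(213,180),(141,176)],"P3":[(189,212),(266,216),(259,290),(183,287)]}.items():
    Q=np.array([onz(*t(*q),.164) for q in c]);print(k,Q.mean(0),Q[:,:2].tolist())
for k,q,z in [("hinge",(350,293),.12),("edge",(450,236),.12),("handle_top",(433,256),.1),("boxTR",(367,160),.119),("boxBR",(346,305),.119)]: print(k,onz(*t(*q),z))
E
```

```text
st [ 0.5397 -0.3939  0.0995] 0.0014280470805658751
A [ 0.5056 -0.2661  0.1009] 0.0015154551639418841
B [ 0.4083 -0.3474  0.1   ] 0.0026088124187490136
t1 [0.4978 0.2363 0.1618] 0.0013320437545136475
t2 [0.5973 0.1686 0.1597] 0.0003805812356855557
t3 [0.4856 0.1257 0.1607] 0.0017570276448028704
st [ 0.5394 -0.3902  0.1053]
A [ 0.5045 -0.2643  0.1058]
B [ 0.4062 -0.3452  0.1008]
t1 [0.4969 0.235  0.166 ]
t2 [0.5958 0.1689 0.1668]
t3 [0.4853 0.1257 0.1678]
55 [ 0.4919 -0.2661  0.1044] [ 0.4825 -0.2862  0.0997] [ 0.4988 -0.251   0.1098]
194 [ 0.4077 -0.3437  0.1044] [ 0.3849 -0.3663  0.0981] [ 0.4308 -0.3206  0.1111]
P1 [0.5465 0.2297 0.164 ] [[0.5848965554186009, 0.2655816610718344], [0.5831083111764555, 0.18690863495006804], [0.5081042967672339, 0.19523837081922468], [0.5098406318694989, 0.27119791797541937]]
P2 [0.6454 0.1634 0.164 ] [[0.6842811709389331, 0.1970244433424883], [0.6803351472846577, 0.1214258310036837], [0.6065478403615732, 0.1315204834767559], [0.6104064404687938, 0.20343704567691356]]
P3 [0.5351 0.1195 0.164 ] [[0.5741302924286167, 0.1549312741436645], [0.5703334554474011, 0.07843512080665878], [0.4966017522703413, 0.08483122613783188], [0.4993187453125196, 0.15961674565339717]]
hinge [ 0.4981 -0.0069  0.12  ]
edge [ 0.5574 -0.11    0.12  ]
handle_top [ 0.5391 -0.0948  0.1   ]
boxTR [ 0.6372 -0.0252  0.119 ]
boxBR [ 0.4859 -0.0028  0.119 ]
```

Units first: shifts go in shares of 62.5 mm and turns go in shares of 4 rad. So -0.0556 m is -0.8896, -0.0228 m is -0.3648, -0.1345 rad / 4 = -0.0336.

{"fn": "step_hand", "kwargs": {
  "moves": [0, 0, -0.32, 0, 0, -0.0336, 0, 0, -0.32, 0, 0, -0.0336, -0.3648, -0.8896, 0, 0, 0, 0, -0.3648, -0.8896, 0, 0, 0, 0, -0.3648, -0.8896, 0, 0, 0, 0, -0.3648, -0.8896, 0, 0, 0, 0, -0.3648, -0.8896, 0, 0, 0, 0, -0.3648, -0.8896, 0, 0, 0, 0, -0.3648, -0.8896, 0, 0, 0, 0, -0.3648, -0.8896, 0, 0, 0, 0],
  "finger_gap": 0.094
}}

```text
time_s: 1.35
tool_pos: [0.3353, 0.1078, 0.2453]
tool_rot: [-0.001, 3.141, 0.0]
wrist_force: [1.7, -0.5, 0.5]
opening: 0.094
grip_force: 0.0
```

{"fn": "step_hand", "kwargs": {
  "moves": [-0.3648, -0.8896, 0, 0, 0, 0, -0.3648, -0.8896, 0, 0, 0, 0, -0.3648, -0.8896, 0, 0, 0, 0, -0.3648, -0.8896, 0, 0, 0, 0, -0.3648, -0.8896, 0, 0, 0, 0, -0.3648, -0.8896, 0, 0, 0, 0, -0.3648, -0.8896, 0, 0, 0, 0, -0.3648, -0.8896, 0, 0, 0, 0, -0.3648, -0.8896, 0, 0, 0, 0, 0, 0, 0, 0, 0, 0]
}}

```text
time_s: 2.6
tool_pos: [0.54, -0.394, 0.2416]
tool_rot: [-0.005, -3.138, -0.004]
wrist_force: [0.6, 0.4, -0.5]
opening: 0.094
grip_force: 0.0
```

```bash
python3 - <<'E'
from h import *
im,d=get_image("wrist");cv2.imwrite("pics/w1.png",cv2.cvtColor(im,cv2.COLOR_RGB2BGR))
C=cloud("wrist",d);o=monitor.get_obs();print(o['tool_pos'],o['tool_rot'],o['time_s'])
for c,r in (("st",(.5395,-.392)),("A",(.505,-.2655)),("B",(.4075,-.346))):
    P=C[(np.hypot(C[...,0]-r[0],C[...,1]-r[1])<.045)&(C[...,2]>.09)&(C[...,2]<.115)]
    if len(P): print(c,len(P),(P.min(0)+P.max(0))/2,P.mean(0),np.ptp(P,0))
E
```

```text
[ 0.53985154 -0.3917923   0.24263563] [-3.02525085e-03 -3.13854015e+00 -4.89541252e-03] 2.65
st 1916 [ 0.54118405 -0.3891433   0.09913301] [ 0.53999454 -0.38937386  0.10483695] [0.04688763 0.04673523 0.01766785]
A 2053 [ 0.5081096  -0.2643154   0.09897109] [ 0.50745544 -0.26659229  0.10441761] [0.04645466 0.04849043 0.01746049]
B 2405 [ 0.4104809  -0.34457243  0.09991624] [ 0.41081247 -0.34562944  0.10490189] [0.04733185 0.04803618 0.01847608]
```

Scaled: 0.05 m is 0.8, 0.003 m is 0.048.

{"fn": "step_hand", "kwargs": {
  "moves": [-0.016, 0.048, 0.8, 0, 0, 0, 0, 0, 0.8, 0, 0, 0, 0, 0, 0.8, 0, 0, 0, 0, 0, 0.584, 0, 0, 0, 0, 0, 0, 0, 0, 0]
}}

```text
time_s: 3.28
tool_pos: [0.5387, -0.3838, 0.0555]
tool_rot: [0.002, -3.135, -0.01]
wrist_force: [-0.0, -1.0, 0.3]
opening: 0.0939
grip_force: 0.0
```

{"fn": "step_hand", "kwargs": {
  "moves": [0, 0, 0, 0, 0, 0, 0, 0, 0, 0, 0, 0, 0, 0, 0, 0, 0, 0, 0, 0, 0, 0, 0, 0],
  "finger_gap": 0.03,
  "squeeze": 25
}}

```text
time_s: 3.78
tool_pos: [0.542, -0.3882, 0.06]
tool_rot: [-0.0, 3.14, -0.002]
wrist_force: [-1.0, -0.2, -0.8]
opening: 0.0578
grip_force: 0.0
```

{"fn": "step_hand", "kwargs": {
  "moves": [0, 0, 0, 0, 0, 0, 0, 0, 0, 0, 0, 0, 0, 0, 0, 0, 0, 0]
}}

```text
time_s: 4.15
tool_pos: [0.5417, -0.3885, 0.0595]
tool_rot: [-0.0, 3.141, -0.002]
wrist_force: [-1.1, -1.5, 2.3]
opening: 0.0475
grip_force: 25.0
```

```bash
python3 -c "
from cell import bot, monitor, get_image, camera_params, hand_in
for i in range(1):
  o=monitor.get_obs();print(o['tool_pos'],o['wrist_force'],o['opening'],o['grip_force'])"
```

```text
[ 0.54173657 -0.38850371  0.0594979 ] [-1.09717033 -1.52223681  2.26144751] 0.04752143302978284 24.99001979827881
```

Scaled: 0.056 m is 0.896, -0.05 m is -0.8.

{"fn": "step_hand", "kwargs": {
  "moves": [0, 0, -0.48, 0, 0, 0, 0, 0, -0.88, 0, 0, 0, 0, 0, -0.88, 0, 0, 0, 0, 0.48, -0.8, 0, 0, 0, -0.008, 0.896, 0, 0, 0, 0, -0.008, 0.896, 0, 0, 0, 0, -0.008, 0.896, 0, 0, 0, 0, -0.008, 0.896, 0, 0, 0, 0, -0.008, 0.896, 0, 0, 0, 0, -0.008, 0.896, 0, 0, 0, 0]
}}

```text
time_s: 5.4
tool_pos: [0.5433, -0.0195, 0.2478]
tool_rot: [0.0, -3.139, -0.002]
wrist_force: [0.6, -0.8, -0.4]
opening: 0.0475
grip_force: 25.0
```

{"fn": "step_hand", "kwargs": {
  "moves": [-0.008, 0.896, 0, 0, 0, 0, -0.008, 0.896, 0, 0, 0, 0, -0.008, 0.896, 0, 0, 0, 0, -0.008, 0.896, 0, 0, 0, 0, 0, 0.448, 0, 0, 0, 0, 0, 0, 0, 0, 0, 0, 0, 0, 0, 0, 0, 0]
}}

```text
time_s: 6.28
tool_pos: [0.5458, 0.2296, 0.248]
tool_rot: [0.0, -3.14, 0.002]
wrist_force: [0.8, -0.1, -2.1]
opening: 0.0477
grip_force: 25.0
```

```bash
python3 - <<'E'
from h import *
im,d=get_image("wrist");cv2.imwrite("pics/w2.png",cv2.cvtColor(im,cv2.COLOR_RGB2BGR))
C=cloud("wrist",d);np.save("pics/w2C.npy",C);o=monitor.get_obs();print(o['tool_pos'],o['tool_rot'],o['time_s'],o['opening'],o['wrist_force'])
for c in ("w1","w2"):pass
E
```

```text
[0.54603402 0.22919369 0.24827524] [-1.24154819e-03 -3.14016293e+00  1.14135198e-03] 6.325 0.04760124486955009 [-0.61784057 -0.25954178 -1.20884055]
```

View pics/w2.png

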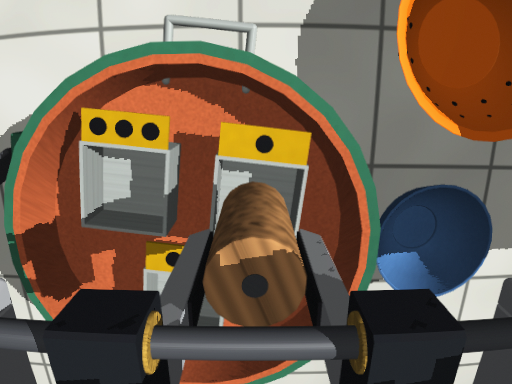

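The wrist view shows the one-dot tab with its dot at (264,144), directly ahead of the held starter, and the three-dot tab's middle dot at (124,129). Next I'll refine the pocket centres from these.

```bash
python3 - <<'E'
from h import *
np.set_printoptions(precision=4,suppress=True)
f=lambda u,v:onz("wrist",u,v,.164)[:2]
C=np.load("pics/w2C.npy");print(C[140,285],C[115,137])
a=f(221,124),f(311,133),f(308,166),f(217,158);print(a)
e=a[1]-a[0];print("yaw",np.arctan2(*e[::-1]))
for k,q in (("P1dot",f(264,144)),("P3dot",f(124,129)),("P3a",f(97.5,126)),("P3b",f(150.5,132))): print(k,q)
e=f(150.5,132)-f(97.5,126);print("yaw",np.arctan2(*e[::-1]))
yaw=-.14
for q in (f(264,144),f(124,129)):print("centre",q+.05*np.array([np.cos(yaw),np.sin(yaw)]))
E
```

```text
[0.4974 0.2517 0.1641] [0.4774 0.1375 0.1644]
(array([0.4851, 0.2023]), array([0.492 , 0.2717]), array([0.518 , 0.2704]), array([0.5115, 0.1985]))
yaw 1.471908035339535
P1dot [0.5006 0.2354]
P3dot [0.488 0.126]
P3a [0.4853 0.1046]
P3b [0.4907 0.147 ]
yaw 1.4436632896698447
centre [0.5501 0.2284]
centre [0.5375 0.119 ]
```

Scaled: 0.03 m is 0.48, -0.003 m is -0.048.

{"fn": "step_hand", "kwargs": {
  "moves": [-0.048, 0, 0.48, 0, 0, 0, 0, 0, 0.4, 0, 0, 0, 0, 0, 0.096, 0, 0, 0, 0, 0, 0, 0, 0, 0, 0, 0, 0, 0, 0, 0]
}}

```text
time_s: 6.95
tool_pos: [0.5504, 0.2301, 0.1895]
tool_rot: [0.0, 3.139, 0.001]
wrist_force: [-0.7, -0.0, -2.2]
opening: 0.0479
grip_force: 25.0
```

{"fn": "step_hand", "kwargs": {
  "moves": [0, 0, 0.048, 0, 0, 0, 0, 0, 0, 0, 0, 0, 0, 0, 0, 0, 0, 0]
}}

```text
time_s: 7.32
tool_pos: [0.5494, 0.2303, 0.1851]
tool_rot: [-0.001, 3.141, 0.0]
wrist_force: [-0.4, -0.1, -1.7]
opening: 0.0477
grip_force: 25.0
```

{"fn": "step_hand", "kwargs": {
  "moves": [0, 0, 0.032, 0, 0, 0, 0, 0, 0, 0, 0, 0, 0, 0, 0, 0, 0, 0]
}}

```text
time_s: 7.7
tool_pos: [0.5493, 0.2302, 0.1828]
tool_rot: [0.0, -3.141, 0.0]
wrist_force: [0.4, -0.2, -2.2]
opening: 0.0479
grip_force: 25.0
```

Scaled: 0.0015 m is 0.024.

{"fn": "step_hand", "kwargs": {
  "moves": [0, 0, 0.024, 0, 0, 0, 0, 0, 0, 0, 0, 0, 0, 0, 0, 0, 0, 0]
}}

```text
time_s: 8.07
tool_pos: [0.5494, 0.2302, 0.1814]
tool_rot: [0.0, -3.142, 0.0]
wrist_force: [0.5, 0.1, -1.8]
opening: 0.0476
grip_force: 25.0
```

{"fn": "step_hand", "kwargs": {
  "moves": [0, 0, 0.024, 0, 0, 0, 0, 0, 0, 0, 0, 0, 0, 0, 0, 0, 0, 0]
}}

```text
time_s: 8.45
tool_pos: [0.5496, 0.2303, 0.1804]
tool_rot: [-0.0, 3.141, 0.0]
wrist_force: [-0.0, -0.8, 2.3]
opening: 0.048
grip_force: 25.0
```

Scaled: 0.0008 m is 0.0128.

{"fn": "step_hand", "kwargs": {
  "moves": [0, 0, 0.0128, 0, 0, 0, 0, 0, 0, 0, 0, 0]
}}

```text
time_s: 8.7
tool_pos: [0.5497, 0.2303, 0.1804]
tool_rot: [-0.0, 3.141, 0.0]
wrist_force: [-1.8, -0.6, 5.5]
opening: 0.0478
grip_force: 25.0
```

{"fn": "step_hand", "kwargs": {
  "moves": [0, 0, 0, 0, 0, 0, 0, 0, 0, 0, 0, 0, 0, 0, 0, 0, 0, 0, 0, 0, 0, 0, 0, 0, 0, 0, 0, 0, 0, 0],
  "finger_gap": 0.085
}}

```text
time_s: 9.32
tool_pos: [0.5493, 0.2302, 0.179]
tool_rot: [0.0, -3.141, 0.0]
wrist_force: [-0.5, 0.2, 0.1]
opening: 0.0853
grip_force: 0.0
```

Scaled: -0.055 m is -0.88, 0.0046 m is 0.0736.

{"fn": "step_hand", "kwargs": {
  "moves": [0, 0, -0.88, 0, 0, 0, 0, 0, -0.8, 0, 0, 0, 0.0736, -0.88, 0, 0, 0, 0, 0.0736, -0.88, 0, 0, 0, 0, 0.0736, -0.88, 0, 0, 0, 0, 0.0736, -0.88, 0, 0, 0, 0, 0.0736, -0.88, 0, 0, 0, 0, 0.0736, -0.88, 0, 0, 0, 0, 0.0736, -0.88, 0, 0, 0, 0, 0.0736, -0.88, 0, 0, 0, 0],
  "finger_gap": 0.094
}}

```text
time_s: 10.58
tool_pos: [0.5123, -0.2115, 0.2843]
tool_rot: [-0.0, 3.141, -0.0]
wrist_force: [0.2, 0.4, -0.2]
opening: 0.0944
grip_force: 0.0
```

{"fn": "step_hand", "kwargs": {
  "moves": [0.0736, -0.88, 0, 0, 0, 0, 0, 0, 0, 0, 0, 0, 0, 0, 0.8, 0, 0, 0, 0, 0, 0, 0, 0, 0]
}}

```text
time_s: 11.08
tool_pos: [0.5055, -0.2618, 0.2298]
tool_rot: [0.001, -3.134, -0.01]
wrist_force: [0.9, -0.1, -0.1]
opening: 0.0941
grip_force: 0.0
```

```bash
python3 - <<'E'
from h import *
im,d=get_image("wrist");C=cloud("wrist",d);o=monitor.get_obs();print(o['tool_pos'])
for c,r in (("A",(.508,-.265)),("B",(.41,-.345))):
    P=C[(np.hypot(C[...,0]-r[0],C[...,1]-r[1])<.045)&(C[...,2]>.09)&(C[...,2]<.115)]
    if len(P): print(c,len(P),(P.min(0)+P.max(0))/2,np.ptp(P,0))
E
```

```text
[ 0.50703354 -0.26285877  0.23257101]
A 2054 [ 0.5102628  -0.26780774  0.10007483] [0.0474987  0.04714652 0.0199044 ]
B 2486 [ 0.41231564 -0.34769715  0.09967749] [0.0473303  0.0470968  0.01934707]
```

Scaled: 0.055 m is 0.88, 0.05 m is 0.8.

{"fn": "step_hand", "kwargs": {
  "moves": [-0.016, -0.016, 0.8, 0, 0, 0, 0, 0, 0.88, 0, 0, 0, 0, 0, 0.72, 0, 0, 0, 0, 0, 0.392, 0, 0, 0, 0, 0, 0, 0, 0, 0]
}}

```text
time_s: 11.75
tool_pos: [0.5091, -0.2648, 0.0595]
tool_rot: [0.002, -3.14, -0.002]
wrist_force: [0.0, 0.1, 0.6]
opening: 0.094
grip_force: 0.0
```

{"fn": "step_hand", "kwargs": {
  "moves": [0, 0, 0, 0, 0, 0, 0, 0, 0, 0, 0, 0, 0, 0, 0, 0, 0, 0, 0, 0, 0, 0, 0, 0, 0, 0, 0, 0, 0, 0, 0, 0, 0, 0, 0, 0, 0, 0, 0, 0, 0, 0],
  "finger_gap": 0.03,
  "squeeze": 25
}}

```text
time_s: 12.62
tool_pos: [0.5091, -0.2657, 0.0598]
tool_rot: [-0.0, 3.142, 0.0]
wrist_force: [-0.9, 1.2, 1.7]
opening: 0.0476
grip_force: 25.0
```

Scaled: -0.055 m is -0.88, 0.0536 m is 0.8576.

{"fn": "step_hand", "kwargs": {
  "moves": [0, 0, -0.48, 0, 0, 0, 0, 0, -0.88, 0, 0, 0, 0, 0, -0.88, 0, 0, 0, 0, 0, -0.8, 0, 0, 0, -0.2784, 0.8576, 0, 0, 0, 0, -0.2784, 0.8576, 0, 0, 0, 0, -0.2784, 0.8576, 0, 0, 0, 0, -0.2784, 0.8576, 0, 0, 0, 0, -0.2784, 0.8576, 0, 0, 0, 0, -0.2784, 0.8576, 0, 0, 0, 0]
}}

```text
time_s: 13.88
tool_pos: [0.6132, 0.0575, 0.2484]
tool_rot: [0.0, -3.14, 0.001]
wrist_force: [1.3, -0.8, -2.6]
opening: 0.0476
grip_force: 25.0
```

{"fn": "step_hand", "kwargs": {
  "moves": [-0.2784, 0.8576, 0, 0, 0, 0, -0.2784, 0.8576, 0, 0, 0, 0, 0, 0, 0, 0, 0, 0, 0, 0, 0, 0, 0, 0]
}}

```text
time_s: 14.38
tool_pos: [0.6475, 0.1628, 0.2482]
tool_rot: [0.001, -3.139, 0.002]
wrist_force: [0.1, 0.2, -2.4]
opening: 0.0476
grip_force: 25.0
```

```bash
python3 - <<'E'
from h import *
im,d=get_image("wrist");cv2.imwrite("pics/w3.png",cv2.cvtColor(im,cv2.COLOR_RGB2BGR))
C=cloud("wrist",d);np.save("pics/w3C.npy",C);p=camera_params("wrist");np.savez("pics/w3p.npz",T=p['camera_from_world'])
print(monitor.get_obs()['tool_pos'])
E
```

```text
[0.64765499 0.16209091 0.24859966]
```

View pics/w3.png

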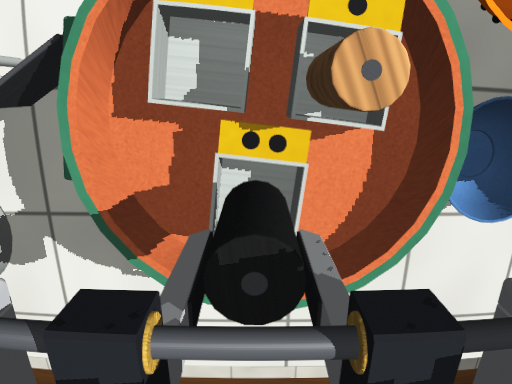

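The starter stands upright in the one-dot pocket, with its top at (371,70). The two dots are at (251,140) and (278,143), in line with the held briquette. The three-dot rim corners are (152,3), (254,10), (246,111) and (149,102).

Scaled: 0.03 m is 0.48, -0.001 m is -0.016.

```bash
python3 - <<'E'
from h import *
f=lambda u,v:onz("wrist",u,v,.164)[:2]
print(f(264.5,141.5)+.05*np.array([np.cos(.125),-np.sin(.125)]), np.mean([f(152,3),f(254,10),f(246,111),f(149,102)],0))
C=np.load("pics/w3C.npy");m=(C[...,2]>.215)&(C[...,2]<.235)&(abs(C[...,1]-.23)<.05)&(abs(C[...,0]-.55)<.05)
P=C[m];print((P.min(0)+P.max(0))/2,np.ptp(P,0),np.median(P[:,2]))
E
```

```text
[0.64982743 0.16244749] [0.53735504 0.12050331]
[0.55049665 0.22773967 0.22163087] [0.04785882 0.04761497 0.01290893] 0.22553980769544507
```

{"fn": "step_hand", "kwargs": {
  "moves": [-0.016, 0, 0.48, 0, 0, 0, 0, 0, 0.4, 0, 0, 0, 0, 0, 0.144, 0, 0, 0, 0, 0, 0, 0, 0, 0, 0, 0, 0, 0, 0, 0]
}}

```text
time_s: 15.05
tool_pos: [0.6502, 0.1627, 0.1873]
tool_rot: [0.001, 3.139, 0.0]
wrist_force: [-0.0, 0.5, -1.9]
opening: 0.0477
grip_force: 25.0
```

{"fn": "step_hand", "kwargs": {
  "moves": [0, 0, 0.048, 0, 0, 0, 0, 0, 0, 0, 0, 0, 0, 0, 0, 0, 0, 0]
}}

```text
time_s: 15.42
tool_pos: [0.6493, 0.1632, 0.1828]
tool_rot: [-0.001, 3.141, 0.0]
wrist_force: [0.6, 0.5, -1.9]
opening: 0.0479
grip_force: 25.0
```

Scaled: 0.0015 m is 0.024.

{"fn": "step_hand", "kwargs": {
  "moves": [0, 0, 0.024, 0, 0, 0, 0, 0, 0, 0, 0, 0, 0, 0, 0, 0, 0, 0]
}}

```text
time_s: 15.8
tool_pos: [0.6491, 0.1631, 0.1811]
tool_rot: [0.0, -3.141, 0.0]
wrist_force: [-0.4, -0.9, -1.4]
opening: 0.0479
grip_force: 25.0
```

{"fn": "step_hand", "kwargs": {
  "moves": [0, 0, 0.016, 0, 0, 0, 0, 0, 0, 0, 0, 0, 0, 0, 0, 0, 0, 0]
}}

```text
time_s: 16.18
tool_pos: [0.6494, 0.1631, 0.1809]
tool_rot: [-0.0, 3.141, 0.0]
wrist_force: [-0.9, 0.3, 1.1]
opening: 0.0479
grip_force: 25.0
```

{"fn": "step_hand", "kwargs": {
  "moves": [0, 0, 0.016, 0, 0, 0, 0, 0, 0, 0, 0, 0, 0, 0, 0, 0, 0, 0]
}}

```text
time_s: 16.55
tool_pos: [0.6495, 0.1632, 0.1808]
tool_rot: [-0.0, 3.14, 0.0]
wrist_force: [-2.4, -1.7, 6.0]
opening: 0.0478
grip_force: 25.0
```

{"fn": "step_hand", "kwargs": {
  "moves": [0, 0, 0, 0, 0, 0, 0, 0, 0, 0, 0, 0, 0, 0, 0, 0, 0, 0, 0, 0, 0, 0, 0, 0, 0, 0, 0, 0, 0, 0],
  "finger_gap": 0.085
}}

```text
time_s: 17.18
tool_pos: [0.6492, 0.163, 0.179]
tool_rot: [0.0, -3.141, -0.0]
wrist_force: [0.3, -0.4, -0.4]
opening: 0.0853
grip_force: 0.0
```

{"fn": "step_hand", "kwargs": {
  "moves": [0, 0, -0.88, 0, 0, 0, 0, 0, -0.8, 0, 0, 0, 0.3808, -0.816, 0, 0, 0, 0, 0.3808, -0.816, 0, 0, 0, 0, 0.3808, -0.816, 0, 0, 0, 0, 0.3808, -0.816, 0, 0, 0, 0, 0.3808, -0.816, 0, 0, 0, 0, 0.3808, -0.816, 0, 0, 0, 0, 0.3808, -0.816, 0, 0, 0, 0, 0.3808, -0.816, 0, 0, 0, 0],
  "finger_gap": 0.094
}}

```text
time_s: 18.42
tool_pos: [0.458, -0.2465, 0.2845]
tool_rot: [-0.001, 3.141, -0.001]
wrist_force: [1.3, -0.0, -0.5]
opening: 0.0941
grip_force: 0.0
```

{"fn": "step_hand", "kwargs": {
  "moves": [0.3808, -0.816, 0, 0, 0, 0, 0.3808, -0.816, 0, 0, 0, 0, 0, 0, 0.8, 0, 0, 0, 0, 0, 0, 0, 0, 0, 0, 0, 0, 0, 0, 0]
}}

```text
time_s: 19.05
tool_pos: [0.4119, -0.347, 0.2353]
tool_rot: [-0.002, 3.141, -0.001]
wrist_force: [0.1, -0.2, -0.1]
opening: 0.094
grip_force: 0.0
```

```bash
python3 - <<'E'
from h import *
im,d=get_image("wrist");C=cloud("wrist",d);o=monitor.get_obs();print(o['tool_pos'])
for c,r in (("B",(.41,-.345)),):
    P=C[(np.hypot(C[...,0]-r[0],C[...,1]-r[1])<.045)&(C[...,2]>.09)&(C[...,2]<.115)]
    if len(P): print(c,len(P),(P.min(0)+P.max(0))/2,np.ptp(P,0))
E
```

```text
[ 0.41246414 -0.34727977  0.23621921]
B 2006 [ 0.41023131 -0.34690815  0.09884367] [0.04736563 0.04662395 0.01759212]
```

Scaled: 0.055 m is 0.88, 0.05 m is 0.8.

{"fn": "step_hand", "kwargs": {
  "moves": [0, 0, 0.8, 0, 0, 0, 0, 0, 0.88, 0, 0, 0, 0, 0, 0.72, 0, 0, 0, 0, 0, 0.392, 0, 0, 0, 0, 0, 0, 0, 0, 0]
}}

```text
time_s: 19.73
tool_pos: [0.4116, -0.3461, 0.0594]
tool_rot: [0.003, -3.141, -0.002]
wrist_force: [-0.0, -0.4, 1.2]
opening: 0.0942
grip_force: 0.0
```

{"fn": "step_hand", "kwargs": {
  "moves": [0, 0, 0, 0, 0, 0, 0, 0, 0, 0, 0, 0, 0, 0, 0, 0, 0, 0, 0, 0, 0, 0, 0, 0, 0, 0, 0, 0, 0, 0, 0, 0, 0, 0, 0, 0, 0, 0, 0, 0, 0, 0],
  "finger_gap": 0.03,
  "squeeze": 25
}}

```text
time_s: 20.6
tool_pos: [0.4113, -0.3468, 0.0598]
tool_rot: [0.0, -3.142, -0.001]
wrist_force: [-0.1, 1.7, 3.4]
opening: 0.0477
grip_force: 25.0
```

Scaled: 0.0583 m is 0.9328, -0.0158 m is -0.2528.

{"fn": "step_hand", "kwargs": {
  "moves": [0, 0, -0.48, 0, 0, 0, 0, 0, -0.88, 0, 0, 0, 0, 0, -0.88, 0, 0, 0, 0, 0, -0.8, 0, 0, 0, -0.2528, 0.9328, 0, 0, 0, 0, -0.2528, 0.9328, 0, 0, 0, 0, -0.2528, 0.9328, 0, 0, 0, 0, -0.2528, 0.9328, 0, 0, 0, 0, -0.2528, 0.9328, 0, 0, 0, 0, -0.2528, 0.9328, 0, 0, 0, 0]
}}

```text
time_s: 21.85
tool_pos: [0.506, 0.0046, 0.249]
tool_rot: [-0.0, -3.141, 0.001]
wrist_force: [0.9, -0.9, -1.1]
opening: 0.0477
grip_force: 25.0
```

{"fn": "step_hand", "kwargs": {
  "moves": [-0.2528, 0.9328, 0, 0, 0, 0, -0.2528, 0.9328, 0, 0, 0, 0, 0, 0, 0, 0, 0, 0, 0, 0, 0, 0, 0, 0]
}}

```text
time_s: 22.35
tool_pos: [0.5371, 0.1191, 0.2487]
tool_rot: [0.001, -3.14, 0.002]
wrist_force: [0.1, -0.1, -1.6]
opening: 0.0476
grip_force: 25.0
```

```bash
python3 - <<'E'
from h import *
im,d=get_image("wrist");cv2.imwrite("pics/w4.png",cv2.cvtColor(im,cv2.COLOR_RGB2BGR))
print(monitor.get_obs()['tool_pos'])
E
```

```text
[0.53717277 0.11842509 0.24894924]
```

View pics/w4.png

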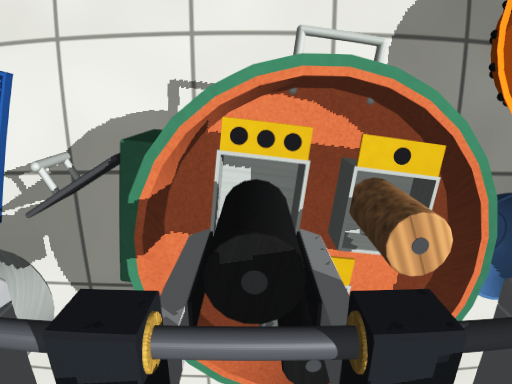

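The held black one is over the three-dot pocket, with its middle dot at (266,139) lined up. The starter is still upright. The door is at the left, running (120,155) to (28,213), with its handle near (40,175).

Scaled: 0.03 m is 0.48, 0.025 m is 0.4.

{"fn": "step_hand", "kwargs": {
  "moves": [0, 0.008, 0.48, 0, 0, 0, 0, 0, 0.4, 0, 0, 0, 0, 0, 0.144, 0, 0, 0, 0, 0, 0, 0, 0, 0, 0, 0, 0, 0, 0, 0]
}}

```text
time_s: 23.02
tool_pos: [0.5386, 0.1195, 0.187]
tool_rot: [0.001, 3.139, 0.0]
wrist_force: [-0.7, -0.1, -1.4]
opening: 0.0479
grip_force: 25.0
```

{"fn": "step_hand", "kwargs": {
  "moves": [0, 0, 0.056, 0, 0, 0, 0, 0, 0, 0, 0, 0, 0, 0, 0, 0, 0, 0]
}}

```text
time_s: 23.4
tool_pos: [0.5377, 0.12, 0.1823]
tool_rot: [-0.001, 3.141, -0.0]
wrist_force: [-1.0, 0.5, -0.9]
opening: 0.0475
grip_force: 25.0
```

{"fn": "step_hand", "kwargs": {
  "moves": [0, 0, 0.0192, 0, 0, 0, 0, 0, 0, 0, 0, 0, 0, 0, 0, 0, 0, 0]
}}

```text
time_s: 23.78
tool_pos: [0.5376, 0.12, 0.1809]
tool_rot: [0.0, -3.142, 0.0]
wrist_force: [-0.3, 0.2, -1.6]
opening: 0.0473
grip_force: 25.0
```

{"fn": "step_hand", "kwargs": {
  "moves": [0, 0, 0.016, 0, 0, 0, 0, 0, 0, 0, 0, 0, 0, 0, 0, 0, 0, 0]
}}

```text
time_s: 24.15
tool_pos: [0.5378, 0.12, 0.1808]
tool_rot: [-0.0, 3.141, 0.0]
wrist_force: [-1.4, 1.0, 4.8]
opening: 0.0478
grip_force: 25.0
```

{"fn": "step_hand", "kwargs": {
  "moves": [0, 0, 0, 0, 0, 0, 0, 0, 0, 0, 0, 0, 0, 0, 0, 0, 0, 0, 0, 0, 0, 0, 0, 0, 0, 0, 0, 0, 0, 0],
  "finger_gap": 0.085
}}

```text
time_s: 24.78
tool_pos: [0.5376, 0.1199, 0.1798]
tool_rot: [0.0, -3.142, 0.0]
wrist_force: [0.2, -0.1, 0.3]
opening: 0.0848
grip_force: 0.0
```

{"fn": "step_hand", "kwargs": {
  "moves": [0, 0, -0.88, 0, 0, 0, 0, 0, -0.88, 0, 0, 0, -0.24, -0.832, 0, 0, 0, 0, -0.24, -0.832, 0, 0, 0, 0, -0.24, -0.832, 0, 0, 0, 0, -0.24, -0.832, 0, 0, 0, 0, 0, 0, 0, 0, 0, 0, 0, 0, 0, 0, 0, 0],
  "finger_gap": 0.0
}}

```text
time_s: 25.78
tool_pos: [0.5974, -0.0877, 0.2897]
tool_rot: [-0.0, -3.141, -0.001]
wrist_force: [1.3, 0.5, 0.3]
opening: 0.0085
grip_force: 0.0
```

```bash
python3 - <<'E'
from h import *
im,d=get_image("wrist");b=cv2.cvtColor(im,cv2.COLOR_RGB2BGR);cv2.imwrite("pics/w5.png",b);np.save("pics/w5d.npy",d)
C=cloud("wrist",d);np.save("pics/w5C.npy",C);print(monitor.get_obs()['tool_pos'])
t,dt=get_image("top");S=cv2.cvtColor(t,cv2.COLOR_RGB2BGR)
cv2.imwrite("pics/w5b.png",np.hstack([b[:,:400],cv2.resize(S[110:240,155:285],(384,384))]))
E
```

```text
[ 0.59739638 -0.0870081   0.28986623]
```

View pics/w5b.png

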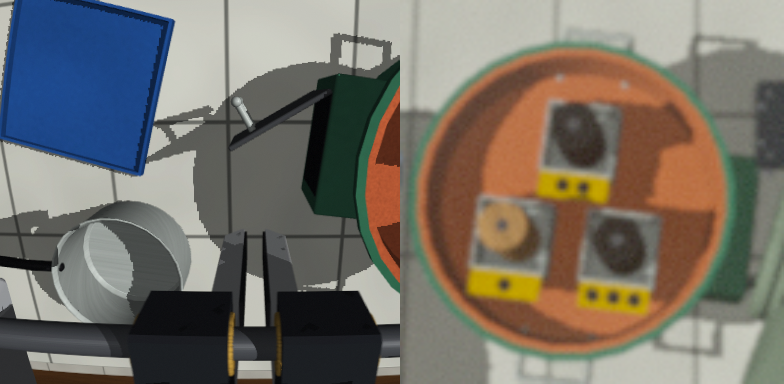

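All three briquettes stand in their pockets. In the wrist view the door's top edge runs from the hinge (328,92) to the free edge (232,146), and the handle's top end is at (238,102).

```bash
python3 - <<'E'
from h import *
np.set_printoptions(precision=4,suppress=True)
C=np.load("pics/w5C.npy")
h=onz("wrist",328,92,.12);e=onz("wrist",232,146,.12);b=onz("wrist",238,102,.1)
print("hinge",h,"edge",e,np.linalg.norm(h-e),"bar",b)
print(C[102,238],C[115,243],C[146,233],C[115,290])
for u,v in((316,75),(303,188),(326,80),(306,180)):print(C[v,u],onz("wrist",u,v,.119))
P=C[(C[...,2]>.09)&(C[...,2]<.13)&(C[...,1]<0.0)&(C[...,1]>-.13)&(C[...,0]<.57)&(C[...,0]>.46)]
A=np.c_[P[:,1],np.ones(len(P))];k=np.linalg.lstsq(A,P[:,0],rcond=None)[0];print(len(P),k)
E
```

```text
hinge [ 0.5112 -0.0145  0.12  ] edge [ 0.5658 -0.1111  0.12  ] 0.11096436781362883 bar [ 0.5218 -0.1054  0.1   ]
[ 0.5216 -0.1054  0.1054] [ 0.5353 -0.1004  0.1007] [ 0.5655 -0.1102  0.1216] [ 0.5341 -0.0523  0.1203]
[ 0.4876 -0.0066 -0.0002] [ 0.4949 -0.027   0.119 ]
[ 0.6342 -0.0234  0.0325] [ 0.6109 -0.0358  0.119 ]
[ 0.4973 -0.0075  0.0716] [ 0.4995 -0.0168  0.119 ]
[ 0.6189 -0.0225  0.0499] [ 0.602 -0.033  0.119]
2564 [-0.1318  0.5306]
```

Scaled: 0.038 m is 0.608, 0.0375 m is 0.6, 0.187 rad / 4 = 0.0468.

{"fn": "step_hand", "kwargs": {
  "moves": [0.608, -0.144, 0, 0, 0, 0, 0.6, -0.144, 0, 0, 0, 0, 0, 0, 0, 0, 0, 0.0468, 0, 0, 0, 0, 0, 0.0468, 0, 0, 0, 0, 0, 0.0468, 0, 0, 0, 0, 0, 0.0468, 0, 0, 0, 0, 0, 0.0468, 0, 0, 0, 0, 0, 0.0468, 0, 0, 0, 0, 0, 0.0468, 0, 0, 0, 0, 0, 0.0468],
  "finger_gap": 0.05
}}

```text
time_s: 27.12
tool_pos: [0.522, -0.1043, 0.2903]
tool_rot: [2.14, 2.299, 0.001]
wrist_force: [0.1, -0.1, -0.3]
opening: 0.0501
grip_force: 0.0
```

{"fn": "step_hand", "kwargs": {
  "moves": [0, 0, 0, 0, 0, 0.0468, 0, 0, 0, 0, 0, 0.0468, 0, 0, 0, 0, 0, 0.0468, 0, 0, 0, 0, 0, 0.0468, 0, 0, 0, 0, 0, 0.0468, 0, 0, 0, 0, 0, 0.0468, 0, 0, 0, 0, 0, 0, 0, 0, 0, 0, 0, 0]
}}

```text
time_s: 28.12
tool_pos: [0.5221, -0.1052, 0.2902]
tool_rot: [3.033, 0.819, 0.0]
wrist_force: [1.1, 0.3, 0.3]
opening: 0.0495
grip_force: 0.0
```

```bash
python3 - <<'E'
from h import *
from scipy.spatial.transform import Rotation as Ro
np.set_printoptions(precision=4,suppress=True)
o=monitor.get_obs();R=Ro.from_rotvec(o['tool_rot']).as_matrix();print(o['tool_pos'],o['joint_positions'],R[:2,:2])
im,d=get_image("wrist");b=cv2.cvtColor(im,cv2.COLOR_RGB2BGR);cv2.imwrite("pics/w6.png",b)
E
```

```text
[ 0.5221 -0.1052  0.2902] [-0.3614  0.0616  1.5307  0.0001  1.5489  0.6815] [[ 0.8639  0.5036]
 [ 0.5036 -0.8639]]
```

View pics/w6.png

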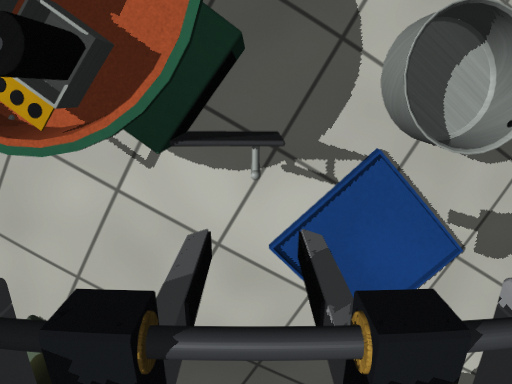

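The door is parallel to the jaws, running (175,139) to (283,141). The handle is at column 255, centred between the fingers, with its top end near (255,174).

```bash
python3 - <<'E'
from h import *
np.set_printoptions(precision=4,suppress=True)
print(onz("wrist",255,173,.1),onz("wrist",256,152,.04),onz("wrist",283,137,.12),onz("wrist",175,136,.12))
im,d=get_image("wrist");C=cloud("wrist",d)
for v in range(128,184,4):print(v,C[v,255],C[v,240])
o=monitor.get_obs()['tool_pos']
E
```

```text
[ 0.5227 -0.1078  0.1   ] [ 0.5355 -0.102   0.04  ] [ 0.5736 -0.1113  0.12  ] [ 0.519  -0.0145  0.12  ]
128 [ 0.5581 -0.0878  0.0005] [ 0.5478 -0.0701 -0.0005]
132 [ 0.5562 -0.0888  0.0327] [ 0.5467 -0.0722  0.034 ]
136 [ 0.5563 -0.0885  0.08  ] [ 0.5475 -0.0738  0.0783]
140 [ 0.5561 -0.0885  0.1162] [ 0.5482 -0.075   0.1153]
144 [ 0.5528 -0.0904  0.1189] [ 0.5451 -0.0769  0.1194]
148 [ 0.5469 -0.0939  0.1001] [ 0.524  -0.0836  0.0007]
152 [ 0.543  -0.0962  0.0994] [ 0.5189 -0.0864 -0.0005]
156 [ 0.5391 -0.0984  0.0994] [ 0.5141 -0.0891  0.0002]
160 [ 0.5352 -0.1007  0.0991] [ 0.5091 -0.0919 -0.0001]
164 [ 0.5317 -0.1027  0.1012] [ 0.5043 -0.0947  0.0005]
168 [ 0.5278 -0.105   0.1013] [ 0.4992 -0.0975  0.0001]
172 [ 0.5246 -0.1068  0.1052] [ 0.4938 -0.1005 -0.0017]
176 [ 0.5209 -0.109   0.1059] [ 0.4894 -0.1031  0.0012]
180 [ 0.4949 -0.1245  0.0008] [ 0.4838 -0.1062 -0.0011]
```

Units first: shifts go in shares of 62.5 mm and turns go in shares of 4 rad. So 0.06 m is 0.96, 0.0025 m is 0.04.

{"fn": "step_hand", "kwargs": {
  "moves": [0, 0.04, 0.8, 0, 0, 0, 0, 0, 0.96, 0, 0, 0, 0, 0, 0.96, 0, 0, 0, 0, 0, 0.48, 0, 0, 0, 0, 0, 0.32, 0, 0, 0, 0, 0, 0, 0, 0, 0]
}}

```text
time_s: 28.98
tool_pos: [0.5217, -0.1076, 0.0681]
tool_rot: [-3.032, -0.814, 0.006]
wrist_force: [-0.0, 0.2, 0.7]
opening: 0.0501
grip_force: 0.0
```

{"fn": "step_hand", "kwargs": {
  "moves": [0, 0, 0, 0, 0, 0, 0, 0, 0, 0, 0, 0, 0, 0, 0, 0, 0, 0, 0, 0, 0, 0, 0, 0, 0, 0, 0, 0, 0, 0, 0, 0, 0, 0, 0, 0],
  "finger_gap": 0.0,
  "squeeze": 6
}}

```text
time_s: 29.72
tool_pos: [0.5231, -0.1062, 0.0704]
tool_rot: [-3.031, -0.812, -0.001]
wrist_force: [-1.1, 5.6, 4.1]
opening: 0.011
grip_force: 6.0
```

```bash
python3 -c "
from cell import bot, monitor, get_image, camera_params, hand_in
print(monitor.get_obs()['tool_pos'])"
```

```text
[ 0.52312736 -0.10619341  0.07041334]
```

Scaled: 0.0086 m is 0.1376, 0.0033 m is 0.0528, -0.094 rad / 4 = -0.0235.

{"fn": "step_hand", "kwargs": {
  "moves": [0.1376, 0.0528, 0, 0, 0, -0.0235, 0.1376, 0.0528, 0, 0, 0, -0.0235, 0.1376, 0.0528, 0, 0, 0, -0.0235, 0.1376, 0.0528, 0, 0, 0, -0.0235, 0, 0, 0, 0, 0, 0]
}}

```text
time_s: 30.35
tool_pos: [0.5567, -0.0933, 0.0701]
tool_rot: [-2.821, -1.364, 0.002]
wrist_force: [-4.4, 9.2, 8.3]
opening: 0.0109
grip_force: 6.0
```

{"fn": "step_hand", "kwargs": {
  "moves": [0.1376, 0.0528, 0, 0, 0, -0.0235, 0.1376, 0.0528, 0, 0, 0, -0.0235, 0.1376, 0.0528, 0, 0, 0, -0.0235, 0.1376, 0.0528, 0, 0, 0, -0.0235, 0, 0, 0, 0, 0, 0, 0, 0, 0, 0, 0, 0]
}}

```text
time_s: 31.1
tool_pos: [0.5823, -0.0706, 0.0691]
tool_rot: [-2.514, -1.865, 0.007]
wrist_force: [-9.4, 8.3, 6.9]
opening: 0.0107
grip_force: 6.0
```

Scaled: 0.0086 m is 0.1376, 0.0033 m is 0.0528, -0.094 rad / 4 = -0.0235.

{"fn": "step_hand", "kwargs": {
  "moves": [0.1376, 0.0528, 0, 0, 0, -0.0235, 0, 0, 0, 0, 0, 0, 0, 0, 0, 0, 0, 0]
}}

```text
time_s: 31.48
tool_pos: [0.5874, -0.0636, 0.0689]
tool_rot: [-2.423, -1.98, 0.008]
wrist_force: [-9.7, 6.2, 8.3]
opening: 0.0108
grip_force: 6.0
```

{"fn": "step_hand", "kwargs": {
  "moves": [0.1376, 0.0528, 0, 0, 0, -0.0235, 0, 0, 0, 0, 0, 0, 0, 0, 0, 0, 0, 0]
}}

```text
time_s: 31.85
tool_pos: [0.5918, -0.0567, 0.0687]
tool_rot: [-2.327, -2.092, 0.01]
wrist_force: [-11.2, 5.4, 6.5]
opening: 0.0123
grip_force: 6.0
```

{"fn": "step_hand", "kwargs": {
  "moves": [0.08, 0.032, 0, 0, 0, -0.0125, 0, 0, 0, 0, 0, 0, 0, 0, 0, 0, 0, 0]
}}

```text
time_s: 32.22
tool_pos: [0.5941, -0.0556, 0.0686]
tool_rot: [-2.277, -2.152, 0.017]
wrist_force: [-12.1, -3.1, 6.4]
opening: 0.0165
grip_force: 6.0
```

Scaled: 0.004 m is 0.064.

{"fn": "step_hand", "kwargs": {
  "moves": [0.064, 0, 0, 0, 0, 0, 0, 0, 0, 0, 0, 0, 0, 0, 0, 0, 0, 0]
}}

```text
time_s: 32.6
tool_pos: [0.594, -0.0527, 0.0683]
tool_rot: [-2.277, -2.153, 0.019]
wrist_force: [-13.1, -5.5, 5.1]
opening: 0.0163
grip_force: 6.0
```

```bash
python3 - <<'E'
from h import *
im,d=get_image("wrist");b=cv2.cvtColor(im,cv2.COLOR_RGB2BGR);cv2.imwrite("pics/w7.png",b);np.save("pics/w7C.npy",cloud("wrist",d))
E
```

```text
(no output)
```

View pics/w7.png

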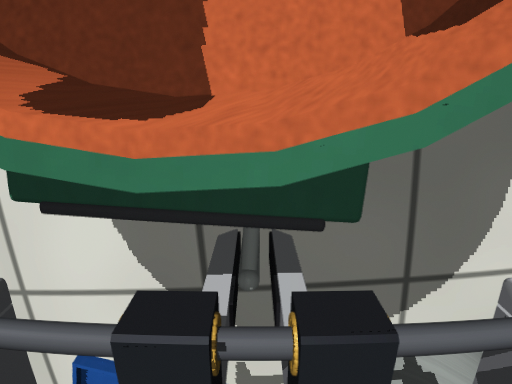

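The picture shows the door lying along the air box face, with its top edge from (40,207) to (325,228), and the handle between the fingers. I'll let go, measure the door's angle, then push it from outside with shut fingers.

Scaled: -0.004 m is -0.064.

{"fn": "step_hand", "kwargs": {
  "moves": [-0.064, 0, 0, 0, 0, 0, 0, 0, 0, 0, 0, 0, 0, 0, 0, 0, 0, 0, 0, 0, 0, 0, 0, 0, 0, 0, 0, 0, 0, 0],
  "finger_gap": 0.05
}}

```text
time_s: 33.28
tool_pos: [0.6005, -0.0547, 0.0701]
tool_rot: [2.283, 2.157, 0.0]
wrist_force: [0.2, 0.3, -0.6]
opening: 0.0501
grip_force: 0.0
```

{"fn": "step_hand", "kwargs": {
  "moves": [0, 0, -0.8, 0, 0, 0, 0, 0, -0.8, 0, 0, 0, -0.8, 0, 0, 0, 0, 0, -0.32, 0, 0, 0, 0, 0, 0, 0, 0, 0, 0, 0, 0, 0, 0, 0, 0, 0],
  "finger_gap": 0.0,
  "squeeze": 20
}}

```text
time_s: 34.02
tool_pos: [0.5956, -0.1236, 0.1689]
tool_rot: [-2.282, -2.156, 0.0]
wrist_force: [0.2, 0.1, -0.5]
opening: 0.0007
grip_force: 0.0
```

```bash
cat > door.py <<'E'
from h import *
from scipy.spatial.transform import Rotation as Ro
np.set_printoptions(precision=4,suppress=True)
im,d=get_image("wrist");C=cloud("wrist",d)
o=monitor.get_obs();R=Ro.from_rotvec(o['tool_rot']).as_matrix();print(o['tool_pos'],R[:2,:2].tolist())
P=C[(C[...,2]>.114)&(C[...,2]<.126)&(C[...,0]>.48)&(C[...,0]<.66)&(C[...,1]<.02)&(C[...,1]>-.1)]
# outermost top-edge points (smallest y) per 6 mm of x
for x in np.arange(.486,.655,.009):
    q=P[abs(P[:,0]-x)<.0045]
    if len(q)>3: print(round(x,3),len(q),np.percentile(q[:,1],3),q[:,1].max())
Q=C[(abs(C[...,2]-.1)<.008)&(C[...,1]<-.04)&(C[...,1]>-.1)&(abs(C[...,0]-.59)<.03)];print("bar",len(Q),Q.min(0) if len(Q) else 0,Q.max(0) if len(Q) else 0)
E
python3 door.py
```

```text
[ 0.5957 -0.1234  0.169 ] [[0.056127876453159795, 0.9984221751652177], [0.9984228469974291, -0.056125705309550813]]
0.495 309 -0.007268802472696921 0.019986757627747553
0.504 604 -0.008034272274855274 0.01999047143178672
0.513 733 -0.012963743495285581 0.0199491261230389
0.522 770 -0.01429001228255529 0.019973566146616675
0.531 805 -0.014943468081249193 0.019925762328490075
0.54 841 -0.01636173928946775 0.019939145690615195
0.549 847 -0.017332075580237284 0.01985188085584329
0.558 828 -0.01839833813057875 0.017142946410988864
0.567 846 -0.019664433200381397 0.016150814760507184
0.576 864 -0.02086013575704183 0.015594406391827048
0.585 882 -0.021521122150574626 0.01555388372260923
0.594 910 -0.02252670706151241 0.01580897995187332
0.603 936 -0.023588423543505863 0.0154821251793138
0.612 982 -0.024472170491998693 0.016244097080415246
0.621 990 -0.025540406902004407 0.015983849168627846
0.63 922 -0.02277682655931413 0.01536130677223651
0.639 809 -0.022693319643765676 0.015397804799569939
0.648 32 0.001857306451748731 0.015104465921549645
bar 408 [ 0.5866 -0.0637  0.0934] [ 0.5979 -0.04    0.1068]
```

Scaled: 0.05 m is 0.8, 0.045 m is 0.72.

{"fn": "step_hand", "kwargs": {
  "moves": [0, -0.096, 0.8, 0, 0, 0, 0, 0, 0.72, 0, 0, 0, 0.56, 0, 0, 0, 0, 0, 0, 0, 0, 0, 0, 0, 0, 0, 0, 0, 0, 0]
}}

```text
time_s: 34.7
tool_pos: [0.5926, -0.0889, 0.0753]
tool_rot: [2.281, 2.159, 0.0]
wrist_force: [0.1, 0.3, 0.1]
opening: 0.0003
grip_force: 0.0
```

{"fn": "step_hand", "kwargs": {
  "moves": [0.128, 0, 0, 0, 0, 0, 0.048, 0, 0, 0, 0, 0, 0, 0, 0, 0, 0, 0, 0, 0, 0, 0, 0, 0]
}}

```text
time_s: 35.2
tool_pos: [0.5929, -0.0787, 0.0751]
tool_rot: [2.284, 2.157, 0.0]
wrist_force: [-0.1, 0.2, 1.0]
opening: 0.0007
grip_force: 0.0
```

{"fn": "step_hand", "kwargs": {
  "moves": [0.048, 0, 0, 0, 0, 0, 0, 0, 0, 0, 0, 0, 0, 0, 0, 0, 0, 0]
}}

```text
time_s: 35.58
tool_pos: [0.593, -0.0754, 0.0749]
tool_rot: [2.284, 2.157, -0.0]
wrist_force: [0.6, 1.1, -0.3]
opening: 0.0003
grip_force: 0.0
```

{"fn": "step_hand", "kwargs": {
  "moves": [0.048, 0, 0, 0, 0, 0, 0, 0, 0, 0, 0, 0, 0, 0, 0, 0, 0, 0]
}}

```text
time_s: 35.95
tool_pos: [0.5931, -0.0723, 0.0749]
tool_rot: [-2.284, -2.157, -0.0]
wrist_force: [0.0, 0.0, 0.2]
opening: 0.0
grip_force: 0.0
```

Scaled: 0.003 m is 0.048.

{"fn": "step_hand", "kwargs": {
  "moves": [0.048, 0, 0, 0, 0, 0, 0, 0, 0, 0, 0, 0, 0, 0, 0, 0, 0, 0]
}}

```text
time_s: 36.33
tool_pos: [0.5932, -0.072, 0.075]
tool_rot: [2.281, 2.155, -0.005]
wrist_force: [-1.4, -5.8, -1.5]
opening: 0.0007
grip_force: 3.3
```

{"fn": "step_hand", "kwargs": {
  "moves": [0.032, 0, 0, 0, 0, 0, 0, 0, 0, 0, 0, 0, 0, 0, 0, 0, 0, 0]
}}

```text
time_s: 36.7
tool_pos: [0.5932, -0.0719, 0.075]
tool_rot: [2.28, 2.154, -0.009]
wrist_force: [-1.2, -10.2, -1.4]
opening: 0.0004
grip_force: 5.4
```

{"fn": "step_hand", "kwargs": {
  "moves": [0.032, 0, 0, 0, 0, 0, 0, 0, 0, 0, 0, 0, 0, 0, 0, 0, 0, 0]
}}

```text
time_s: 37.08
tool_pos: [0.5932, -0.0719, 0.0751]
tool_rot: [2.278, 2.152, -0.013]
wrist_force: [-1.2, -14.9, -1.8]
opening: 0.0003
grip_force: 7.6
```

The handle meets a hard stop, so the door is fully shut. Now I'll back off, check and hand in.

Scaled: -0.06 m is -0.96, -0.05 m is -0.8.

{"fn": "step_hand", "kwargs": {
  "moves": [-0.112, 0, 0, 0, 0, 0, -0.48, 0, 0, 0, 0, 0, -0.48, 0, -0.32, 0, 0, 0, 0, 0, -0.96, 0, 0, 0, 0, 0, -0.8, 0, 0, 0, 0, 0, 0, 0, 0, 0, 0, 0, 0, 0, 0, 0]
}}

```text
time_s: 37.95
tool_pos: [0.5893, -0.1317, 0.2043]
tool_rot: [-2.283, -2.157, 0.0]
wrist_force: [-0.8, 0.4, -0.6]
opening: 0.0005
grip_force: 0.0
```

```bash
python3 door.py | tail -14; python3 - <<'E'
from h import *
im,d=get_image("top");C=cloud("top",d)
for r in ((.55,.229),(.65,.163),(.538,.12)):
    P=C[(np.hypot(C[...,0]-r[0],C[...,1]-r[1])<.04)&(C[...,2]>.205)&(C[...,2]<.25)]
    print(len(P),P.mean(0) if len(P) else "hidden",np.median(P[:,2]) if len(P) else "")
E
```

```text
0.54 647 -0.01629579546394637 0.01994762248869768
0.549 651 -0.01720103791325653 0.019832838341372443
0.558 630 -0.018102357949066714 0.018011828350642477
0.567 629 -0.019360889496867734 0.015851510568793
0.576 653 -0.02035915030001251 0.015672221815387924
0.585 679 -0.021555303596885726 0.015797944038024512
0.594 693 -0.022488807234023713 0.01595622263493145
0.603 704 -0.023533887129379483 0.015412691826041386
0.612 740 -0.024598546033796298 0.016741118831066708
0.621 757 -0.025205164682734458 0.01648439868173044
0.63 700 -0.022356913251856594 0.016243462734439478
0.639 557 -0.022139316222255335 0.015997056020743607
0.648 13 0.004188130189726467 0.01582207300651524
bar 313 [ 0.5856 -0.0631  0.0949] [ 0.5964 -0.04    0.1055]
243 [0.54686459 0.22858716 0.22422551] 0.2250513435259635
240 [0.64450609 0.16259509 0.22375367] 0.22458639569459035
233 [0.53339558 0.11985892 0.22459635] 0.22494295302771147
```

All three tops stand at 0.225 m in their pockets and the door is shut.

```bash
python3 -c "
from cell import bot, monitor, get_image, camera_params, hand_in
print(hand_in())"
```

```text
the job is handed in; nothing more can be done
None
```

The fire is laid and the job handed in at about 38 s: starter in the one-dot pocket, then the black briquettes in two-dot and three-dot, each set down upright on the floor before release; the air door is pushed shut against its stop, and the saucepan, colander and bowl were not touched.

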